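Click the grating insert into the vegetable slicer

TASK

Fit the grating insert (the one with rows of small teeth) into the empty pocket of the vegetable slicer: tilt it so that its tongue goes into the slot at the end of the pocket, then bring it down level and press its other end until the spring catch has clicked over it and it sits flush and held. Leave the insert with the single slanted blade where it lies, and do not disturb the jar and the cup.

Things in the scene. Friction and masses are not known exactly. Their poses are not given: they have to be found in the camera images.
- slicer: Fixed vegetable slicer: clear tub with a white deck, 286 x 140 mm, deck top 100 mm up. Origin: centre of its underside; z up, x along its length to the end with the slot. Centred in the deck is an open pocket for one insert: x -76.5 to 76.5 mm, 62 mm wide, 14 mm deep (ledges at z 86 mm, open below).
- slicer_seat (a point): Where the centre of a fully seated insert lies: 93 mm above the slicer's origin, axes as the slicer's. Beside it each long side of the pocket has a finger well, x -30 to 30 mm, from the pocket's edge out to 62 mm from the axis, open down into the tub, so that fingers can hold the insert's sides as it goes in.
- slicer_slot (a point): Slot for the tongue, in the pocket's +x end wall; this point is in its mouth, 76.5 mm from the slicer's origin along x, 91 mm up; axes as the slicer's. 45 mm wide, 24 mm deep; mouth from z 81.5 to 95.5 mm above the slicer's origin, narrowed by a sloping sill to z 86.5 to 95.5 mm within 8.5 mm. Its roof is 4.5 mm thick, level with the deck.
- catch (a joint): Grey sliding spring catch at the pocket's -x end, 26 mm wide, in m: 0 = sprung out (rest), 0.007 = pushed back. At rest its tip is at slicer x -71 mm, underside 95.2 mm up; above it a ramp leans back to x -77 mm, 108 mm up. The insert's rear end, pressed down on the ramp with some 8 to 18 N, drives it back; it then springs out over the insert's rear lip.
- grater_center (a point): Centre (half-way up) of the loose insert to fit: grey frame, steel face with rows of small raised teeth. Body 150 mm long (x), 58 mm wide (y), 14 mm thick (z, teeth up), 0.08 to 0.17 kg; lies flat, to be taken by its long sides. The last 9 mm at its -x end are a lip 8 mm thick, for the catch; before it (x -66 to -40 mm) is a flat land with thumb ridges to press on.
- grater_tongue (a point): Tip of the grating insert's tongue, 89 mm from its centre along x, 2 mm lower than the centre. The tongue stands out 14 mm from the +x end, is 40 mm wide (34 mm at the tip) and 6 mm thick, 2 to 8 mm above the insert's underside. It goes into the slot with the insert pitched tongue-down by some 0.2 to 0.3 rad, its rear end held above the catch, and slides fully home as the insert is straightened.
- blade_center (a point): Centre of the other loose insert, to be left alone: same frame and size, but its steel face has one slanted blade and a dark gap; axes as for the grating insert.
- jar: Bystander: jar with a green lid, 61 x 66 x 107 mm, origin at the centre of its underside.
- cup: Bystander: white cup, 66 mm across and 90 mm high, origin at the centre of its underside.
There are look-alikes about, which are no part of the job. Leave any yellow look-alike of the part that bears grater_center alone.

How it is judged:
By the outcome, as a careful person would: the job done as asked, in the order asked, and still so for the second after the job is handed in, with the robot touching nothing.
It also fails if it takes over 54 s, if anything falls off the work surface, if the arm or the gripper's body presses on something with over 40 N, if the wrist force passes 120 N, or if a joint passes its speed limit or range.

ROBOT

A 6-joint arm with a two-finger parallel gripper is mounted at the origin on a cart in front of the work surface, level with it; the furniture and walls round the work are solid. World frame = base frame: x ahead of the robot, y to its left, z up, the work surface at z = 0. Lengths are in m, angles in rad, forces in N, time in s.
With the tool pointing down it reaches from about 0.25 to 0.725 m from the base axis. Payload 4 kg.
Tool frame: the origin (TCP) lies midway between the tips of the shut fingers; the grasp point (between the pads) lies bot.tcp_to_grasp behind it (bot.tcp_to_grasp is the distance from the TCP to the grasp point, in m); z points along the fingers, y is the line along which they close (so a half turn about z gives the same grasp; the last joint's range is limited). The gripper opens to 85 mm and grips with 20 to 120 N. Pads are 22 mm wide; open, the fingers measure 114 mm over their backs; the gripper's body (76 mm by 85 mm) begins 54 mm behind the grasp point. The pads swing forward as they close: fully open they stand 13 mm farther back than shut.
Start: joints at [-1.205, 0.241, 0.005, 1.335, 0, 1.571], TCP at [0.179, -0.467, 0.231] pointing down, gripper open.
Joint ranges: [-2.72, 2.72], [-1.05, 1.87], [-1.09, 1.28], [-1.99, 2.15], [-1.42, 1.44], [-3.14, 3.14]. Speed limits (rad/s): [2.79, 2.79, 3.14, 3.14, 3.14, 3.14].

INTERFACE

Orientations are given as a unit quaternion [x, y, z, w].
In Python, from workcell import readout, camera, bot gives the robot as it stands. The module is installed in compiled form; this text tells all that it offers.
- The arm moves only by the tool jog_arm, never from a script. Its argument "motion" is a list of rows, each an object of numbers: "x", "y", "z": the shift along the tool's x, y, z in mm; "spin": the turn about the tool's z in degrees; "fingers": the closure, from -1 (fully open) to 1 (shut). A call has 1 to 8 rows; each row is the pose to reach, as a shift and turn from the pose commanded when the call began, along the tool's axes at that moment; what a row does not reach only later rows make up. A row lasts 1/8 s, in which the tool goes at most 62.5 mm and 10.7 degrees, less where a joint would pass 70% of its speed; a pose out of reach is approached as far as the arm can. A call with a gripper value outside its range is refused whole. The fingers move at their own pace and stop on an object; the grip force is fixed at half the most. Time passes only in rows, so rows that repeat a pose let the fingers close. It gives the time, the measured TCP pose, the force, the opening and the grip force at its end, in the units of the state.
- readout.get_obs(): the state, without advancing time (a new reading comes with each control period).
- camera(name): name is "scene" or "top" or "wrist"; returns a dict with "pixels" (480x640x3 uint8, red, green, blue), "K" (3x3 intrinsics, pixels), "rvec" (rotation vector, rad) and "tvec" (3), from world to camera coordinates, as OpenCV has them. Camera axes: x right, y down, z forward; pixel columns grow to the right and rows downward; lengths in m; the calibration is good to about 2 mm. A picture is of the moment at which its call begins. There is no depth.
- bot.job_done(): hands the job in; it is judged then, once.
The state is a dict: "clock": time; "joint_pos": joint angles; "joint_vel": joint speeds; "tau": joint torques, N m; "eef_pos": TCP position; "tool_rot": TCP orientation; "ft_force": force on the tool from outside, world axes, zero at the start; "ft_torque": the same for the moment, N m; "grip_width": finger opening in m; "grasp_force": force on a finger pad.
Only numpy, scipy, OpenCV 4.12 (cv2) and the standard library are available. Lean on these libraries where they do the work, as an engineer would, in place of code of your own. Each camera call takes 0.05 s, during which the arm holds its last target. There are 200 camera calls.

## Working session

There is one attempt and no reset: what is moved stays moved. The work goes in short steps, Python scripts to look and compute and a tool call to move; the robot and the scene stay as the last step left them, time stands still between calls to the robot, and variables do not carry over. Pictures are saved under pics/ and viewed, at most 10 in all, crops included, and the job is handed in when it is done.

Besides the shell and the picture viewer there is one more tool, called after ">>>" as name(argument=value, ...) on one line, values as JSON. jog_arm: Moves the arm, as the interface text tells. Its arguments: {"type":"object","properties":{"motion":{"type":"array"}},"required":["motion"]}

```bash
mkdir -p pics
cat > h.py <<'E'
import numpy as np, cv2
from workcell import readout, camera, bot
def snap(n,f):
    c=camera(n); cv2.imwrite(f'pics/{f}.png',c['pixels'][:,:,::-1]); np.savez(f'pics/{f}.npz',**c); return c
def load(f): return np.load(f'pics/{f}.npz')
def ray(c,uv,z):
    R=cv2.Rodrigues(c['rvec'])[0]; o=-R.T@c['tvec'].ravel()
    d=R.T@np.linalg.solve(c['K'],[uv[0],uv[1],1.]); return o+d*(z-o[2])/d[2]
def proj(c,P): return cv2.projectPoints(np.float64(P).reshape(-1,1,3),c['rvec'],c['tvec'],c['K'],None)[0].reshape(-1,2)
E
python3 - <<'E'
from h import *
for n in ['top','scene']:
    c=snap(n,n+'0'); R=cv2.Rodrigues(c['rvec'])[0]; print(n,-R.T@c['tvec'].ravel(),c['K'][0,0])
o=readout.get_obs(); print(o['clock'],o['eef_pos'],o['tool_rot'],o['ft_force'],o['grip_width'],bot.tcp_to_grasp)
R=cv2.Rodrigues; 
from scipy.spatial.transform import Rotation as Ro
print(Ro.from_quat(o['tool_rot']).as_matrix().round(3))
E
```

```text
top [ 0.3204629  -0.22632927  1.51907818] 473.03012068972015
scene [-0.4812653  -1.1638047   0.80042822] 489.9769796315317
0.1 [ 0.17865099 -0.46637196  0.23047392] [ 9.83319088e-01  1.81886265e-01 -1.60314659e-04 -9.65091095e-04] [ 0.14009862 -0.08449614 -0.17066405] 0.08545018597252863 0.0187
[[ 0.934  0.358 -0.001]
 [ 0.358 -0.934  0.002]
 [ 0.    -0.002 -1.   ]]
```

View pics/top0.png

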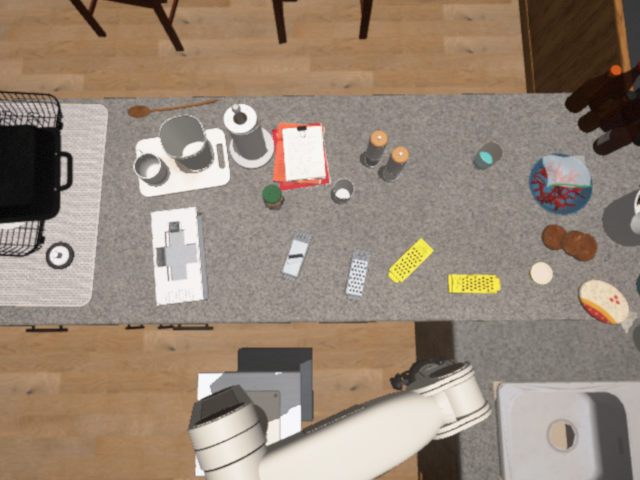

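View pics/scene0.png

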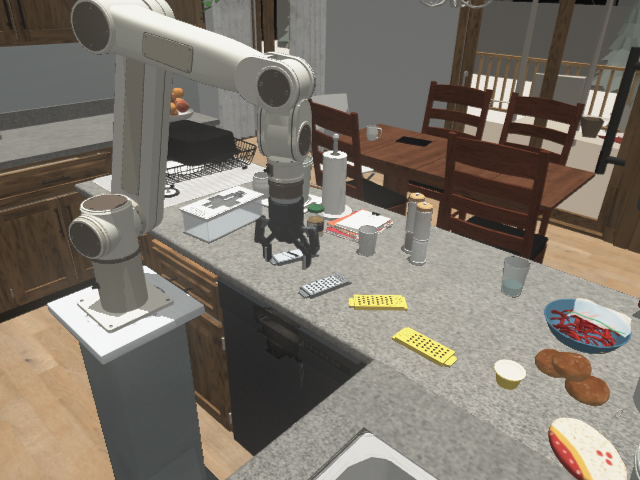

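Top view: the slicer is at about (178,255). The grey insert at (357,275) shows rows of teeth, so it is the one to fit. The grey one at (296,256) has the single slanted blade, and those at (411,260) and (475,284) are yellow look-alikes, so all three stay. The jar is at (272,196) and the cup at (343,191). I'll confirm with an enlarged crop.

Run:
```python
from h import *
c=load('top0'); im=c['pixels'][:,:,::-1]
a=cv2.resize(im[200:312,140:220],None,fx=5,fy=5,interpolation=cv2.INTER_CUBIC)
b=cv2.resize(im[244:306,332:382],None,fx=8,fy=8,interpolation=cv2.INTER_CUBIC)
o=np.zeros((560,800,3),np.uint8); o[:560,:400]=a; o[:496,400:800]=b
cv2.imwrite('pics/crop1.png',o)
for p in [(357,275),(296,256),(178,255)]: print(ray(c,p,0.014 if p[0]>200 else .1).round(3))
```

```text
[ 0.445 -0.34   0.014]
[ 0.508 -0.146  0.014]
[0.505 0.206 0.1  ]
```

View pics/crop1.png

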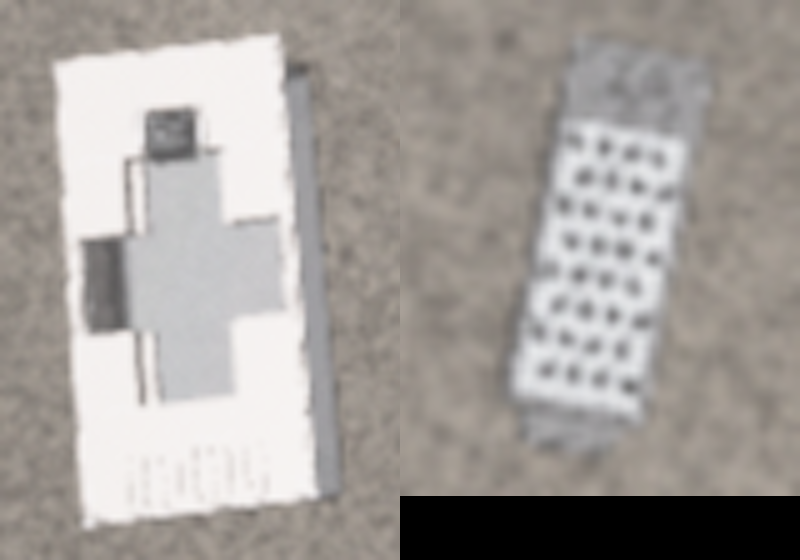

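The crop confirms the toothed insert at (357,275), with its land at the far end and its tongue towards the robot. The slicer has its catch at the far end (174,227) and its slot at the near end. Next I compute both poses.

```bash
cat >> h.py <<'E'
from scipy.spatial.transform import Rotation as Ro
def to_tool(P,yaw_axis=None):
    o=readout.get_obs(); R=Ro.from_quat(o['tool_rot']).as_matrix(); d=R.T@(np.array(P)-o['eef_pos'])*1000
    s=None
    if yaw_axis is not None:
        a=R.T@np.append(yaw_axis,0); s=np.degrees(np.arctan(a[1]/a[0]))
    return d.round(1),s
E
python3 - <<'E'
from h import *
c=load('top0'); im=c['pixels'].astype(int)
S=np.array([(55,62),(280,35),(318,497),(83,525)])/5+[139.5,199.5]
G=np.array([(575,40),(710,60),(640,415),(512,398)])/8+[331.5,243.5]
for n,q,z in(('slicer',S,.1),('grater',G,.013)):
    P=np.array([ray(c,p,z)[:2] for p in q]); ax=(P[2]+P[3]-P[0]-P[1])/2; w=(P[1]+P[2]-P[0]-P[3])/2
    print(n,P.mean(0).round(4),'L',np.linalg.norm(ax),'W',np.linalg.norm(w),'axis',ax/np.linalg.norm(ax),np.degrees(np.arctan2(ax[1],ax[0])))
    print(to_tool([*P.mean(0),.2],ax/np.linalg.norm(ax)))
E
```

```text
slicer [0.5058 0.2116] L 0.28363522898492266 W 0.13921787392323262 axis [-0.99395939 -0.10974847] -173.69918372440594
(array([ 548. , -516. ,   31.5]), np.float64(14.658466216237839))
grater [ 0.4533 -0.5014] L 0.1454263820006492 W 0.052665234966609596 axis [-0.97477325  0.22319749] 167.10309336750186
(array([244. , 131.1,  30.2]), np.float64(33.856164261833094))
```

Run:
```python
from h import *
c=load('top0')
G=np.array([(175,40),(310,60),(240,415),(112,398)])/8+[331.5,243.5]
P=np.array([ray(c,p,.013)[:2] for p in G]); ax=(P[2]+P[3]-P[0]-P[1])/2; w=(P[1]+P[2]-P[0]-P[3])/2
print(P.mean(0),np.linalg.norm(ax),np.linalg.norm(w),np.degrees(np.arctan2(ax[1],ax[0])))
print(to_tool([*P.mean(0),.2],ax/np.linalg.norm(ax)))
```

```text
[ 0.45520115 -0.34215395] 0.14493992357050875 0.05281153051618979 168.07157023070152
(array([302.7, -17. ,  30.5]), np.float64(32.88768819239207))
```

>>> jog_arm(motion=[{"x":60,"y":-3,"z":5,"spin":8},{"x":120,"y":-7,"z":10,"spin":16},{"x":180,"y":-10,"z":20,"spin":25},{"x":240,"y":-14,"z":30,"spin":33},{"x":285,"y":-17,"z":30,"spin":33},{"x":303,"y":-17,"z":30,"spin":33},{"x":303,"y":-17,"z":30,"spin":33},{"x":303,"y":-17,"z":30,"spin":33}])

```text
validation failed for argument at $.mo...
```

Run:
```python
from h import *
c=snap('wrist','w1'); o=readout.get_obs(); R=cv2.Rodrigues(c['rvec'])[0]; print(o['clock'],o['eef_pos'],-R.T@c['tvec'].ravel(),c['K'][0,0],np.degrees(np.abs(o['joint_vel'])).max())
```

```text
0.15 [ 0.17868288 -0.46646563  0.23061912] [ 0.24388072 -0.44265068  0.37328959] 362.90072870095116 0.16300505989951816
```

View pics/w1.png

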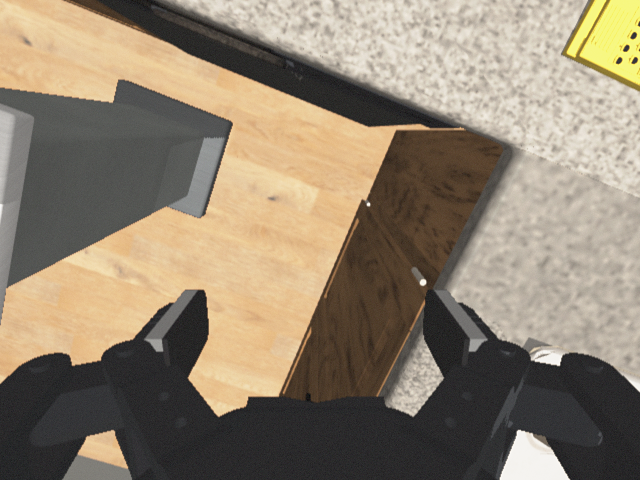

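The jog was refused: the arm is still at its start, and the wrist picture shows the floor and a yellow corner at (610,45). I'll resend with every field given.

>>> jog_arm(motion=[{"x":60,"y":-3,"z":5,"spin":8,"fingers":-1},{"x":120,"y":-7,"z":10,"spin":16,"fingers":-1},{"x":180,"y":-10,"z":20,"spin":25,"fingers":-1},{"x":240,"y":-14,"z":30,"spin":33,"fingers":-1},{"x":285,"y":-17,"z":30,"spin":33,"fingers":-1},{"x":303,"y":-17,"z":30,"spin":33,"fingers":-1},{"x":303,"y":-17,"z":30,"spin":33,"fingers":-1},{"x":303,"y":-17,"z":30,"spin":33,"fingers":-1}])

```text
clock: 1.15
eef_pos: [0.4544, -0.3434, 0.2013]
tool_rot: [0.994, -0.106, -0.0, 0.0]
ft_force: [1.6, -0.0, 1.1]
grip_width: 0.0854
grasp_force: 0.0
```

Run:
```python
from h import *
c=snap('wrist','w2'); o=readout.get_obs(); R=cv2.Rodrigues(c['rvec'])[0]; print(o['clock'],o['eef_pos'],-R.T@c['tvec'].ravel())
```

```text
1.2 [ 0.45430182 -0.3435224   0.2014337 ] [ 0.52270579 -0.35841881  0.34400953]
```

View pics/w2.png

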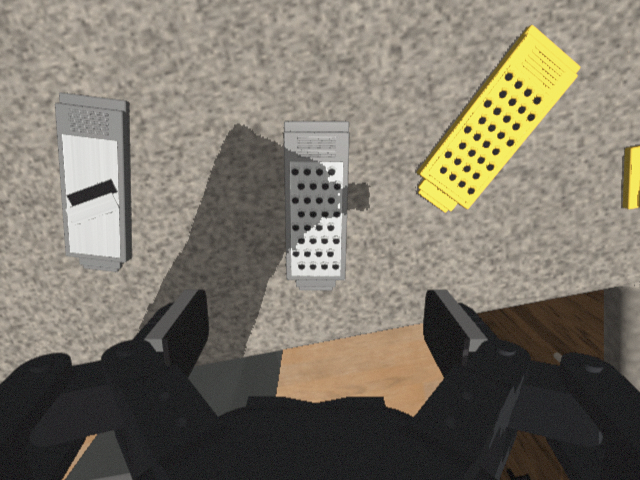

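Wrist view: the toothed insert runs from (285,122)–(349,122) at its lip to (286,281)–(346,281) at its front, with the tongue at (316,289). The lip step is at about row 133. The blade insert is at (95,180) and a yellow one at (500,115).

Run:
```python
from h import *
c=load('w2'); a=[ray(c,p,.014) for p in [(286,281),(347,281),(285,133),(349,133)]]
f=(a[0]+a[1])/2; r=(a[2]+a[3])/2; ax=(f-r)/np.linalg.norm(f-r); print(np.linalg.norm(f-r),np.linalg.norm(a[0]-a[1]),np.linalg.norm(a[2]-a[3]))
t=ray(c,(316,289),.008); ce=f-.075*ax; print('c',ce,'from rear',r+.066*ax,'tongue-based',t-.089*ax,np.degrees(np.arctan2(ax[1],ax[0])))
print(to_tool([*ce[:2],0.0],ax[:2]))
```

```text
0.14040064613144593 0.059975303216461016 0.05615491605499472
c [ 0.45494601 -0.34539721  0.014     ] from rear [ 0.45436039 -0.34526964  0.014     ] tongue-based [ 0.45764616 -0.34552644  0.008     ] 167.7107458085825
(array([  1.1,   1.6, 201.4]), np.float64(0.1301013832751039))
```

>>> jog_arm(motion=[{"x":1,"y":1.5,"z":60,"spin":0,"fingers":-1},{"x":1,"y":1.5,"z":120,"spin":0,"fingers":-1},{"x":1,"y":1.5,"z":175,"spin":0,"fingers":-1},{"x":1,"y":1.5,"z":195,"spin":0,"fingers":-1},{"x":1,"y":1.5,"z":204,"spin":0,"fingers":-1},{"x":1,"y":1.5,"z":204,"spin":0,"fingers":-1},{"x":1,"y":1.5,"z":204,"spin":0,"fingers":1},{"x":1,"y":1.5,"z":204,"spin":0,"fingers":1}])

```text
clock: 2.2
eef_pos: [0.4576, -0.3454, -0.0005]
tool_rot: [0.994, -0.105, 0.002, 0.001]
ft_force: [-0.5, -0.1, -0.7]
grip_width: 0.0561
grasp_force: 64.3
```

>>> jog_arm(motion=[{"x":0,"y":0,"z":0,"spin":0,"fingers":1},{"x":0,"y":0,"z":0,"spin":0,"fingers":1},{"x":0,"y":0,"z":0,"spin":0,"fingers":1}])

```text
clock: 2.58
eef_pos: [0.4576, -0.3454, -0.0007]
tool_rot: [0.994, -0.105, 0.002, 0.001]
ft_force: [-1.2, -0.1, 6.0]
grip_width: 0.0564
grasp_force: 65.2
```

>>> jog_arm(motion=[{"x":0,"y":0,"z":-30,"spin":0,"fingers":1},{"x":0,"y":0,"z":-80,"spin":0,"fingers":1},{"x":0,"y":0,"z":-140,"spin":0,"fingers":1},{"x":-20,"y":-37,"z":-180,"spin":-3,"fingers":1},{"x":-46,"y":-85,"z":-200,"spin":-6,"fingers":1},{"x":-74,"y":-138,"z":-210,"spin":-10,"fingers":1},{"x":-103,"y":-191,"z":-210,"spin":-14,"fingers":1},{"x":-132,"y":-245,"z":-210,"spin":-18.5,"fingers":1}])

```text
clock: 3.58
eef_pos: [0.3777, -0.0755, 0.2078]
tool_rot: [0.998, 0.057, 0.001, 0.0]
ft_force: [1.5, 1.5, -0.9]
grip_width: 0.0564
grasp_force: 64.4
```

Run:
```python
from h import *
u=np.array([-.99396,-.10975]); c0=np.array([.5058,.2116])
print(to_tool([*(c0+.205*u),.21],u), readout.get_obs()['ft_force'])
```

```text
(array([ -44.9, -271.5,   -2.3]), np.float64(0.2678856790183683)) [ 1.5019749   1.50023818 -0.88589505]
```

>>> jog_arm(motion=[{"x":-9,"y":-55,"z":0,"spin":0,"fingers":1},{"x":-18,"y":-110,"z":0,"spin":0,"fingers":1},{"x":-27,"y":-165,"z":0,"spin":0,"fingers":1},{"x":-36,"y":-218,"z":0,"spin":0,"fingers":1},{"x":-43,"y":-258,"z":0,"spin":0,"fingers":1},{"x":-45,"y":-271,"z":0,"spin":0,"fingers":1},{"x":-45,"y":-271,"z":0,"spin":0,"fingers":1},{"x":-45,"y":-271,"z":0,"spin":0,"fingers":1}])

```text
clock: 4.58
eef_pos: [0.3236, 0.0704, 0.2073]
tool_rot: [0.996, 0.085, -0.003, -0.025]
ft_force: [-0.3, 0.9, -1.1]
grip_width: 0.0562
grasp_force: 64.4
```

Run:
```python
from h import *
c=snap('wrist','w3'); o=readout.get_obs(); print(o['clock'],o['eef_pos'],o['ft_force'],o['grip_width'])
```

```text
4.625 [0.32357962 0.0705186  0.20729859] [-0.38038679 -0.95496434 -0.3812079 ] 0.056184143632572535
```

View pics/w3.png

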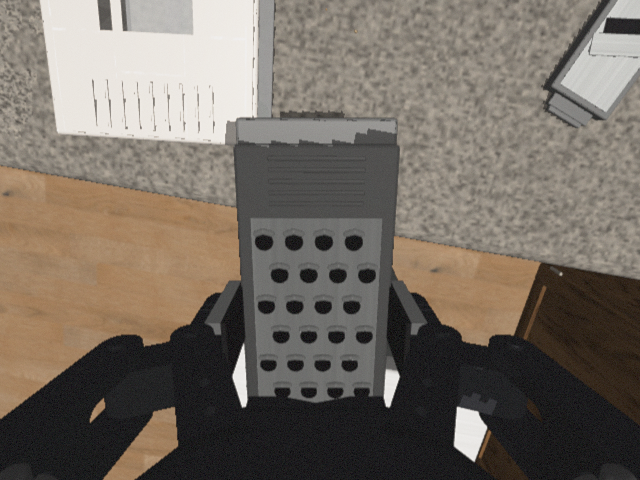

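The insert is held level, with its lip at (317,130). The slicer's slot-end edge shows at (60,132)–(225,142). The arm stopped short of the target, so I'm checking the joints.

Run:
```python
from h import *
o=readout.get_obs(); print(o['joint_pos'].round(3) if hasattr(o['joint_pos'],'round') else o['joint_pos'],o['joint_vel'],o['tau'])
```

```text
[ 0.169 -0.083 -0.417  1.239  0.05   3.141] [ 0.00424545  0.00018899  0.00050718 -0.00074248  0.00084924 -0.00166714] [-2.04176875e-02 -2.07580537e+01  2.50399286e+01 -9.01788881e-03
  1.74307055e-01  2.44626090e-04]
```

Joint 6 is at its limit of 3.14 because of how I hold the insert. The tool has to be turned half round, so I'll set the insert down on clear counter near (0.45, 0.01) and regrasp it. First I back off the limit.

>>> jog_arm(motion=[{"x":40,"y":40,"z":0,"spin":0,"fingers":1},{"x":80,"y":80,"z":0,"spin":0,"fingers":1},{"x":100,"y":100,"z":0,"spin":0,"fingers":1},{"x":100,"y":100,"z":0,"spin":0,"fingers":1}])

```text
clock: 5.12
eef_pos: [0.4404, -0.0119, 0.2016]
tool_rot: [0.996, 0.084, -0.003, -0.025]
ft_force: [-1.1, 0.9, -0.4]
grip_width: 0.0562
grasp_force: 64.4
```

Run:
```python
from h import *
print(to_tool([.455,.01,.0],[-1,0]), readout.get_obs()['joint_pos'])
c=load('top0'); print('edge x',ray(c,(350,320),0), 'jar',ray(c,(272,196),.1))
```

```text
(array([ 18.5,  -9. , 202.2]), np.float64(9.611133234783935)) [-0.06018632  0.15013256 -0.18822993  1.24565114  0.04830925  2.91308924]
edge x [ 0.30435992 -0.31514305  0.        ] jar [ 0.6848138  -0.07678494  0.1       ]
```

The clamped move left the tool tilted 2.9° sideways. I'll set the insert down, then undo the tilt at the mirrored joint-6 limit while turning the tool half round.

>>> jog_arm(motion=[{"x":18,"y":-9,"z":55,"spin":0,"fingers":1},{"x":18,"y":-9,"z":110,"spin":0,"fingers":1},{"x":18,"y":-9,"z":165,"spin":0,"fingers":1},{"x":18,"y":-9,"z":190,"spin":0,"fingers":1},{"x":18,"y":-9,"z":199,"spin":0,"fingers":1},{"x":18,"y":-9,"z":199,"spin":0,"fingers":1},{"x":18,"y":-9,"z":199,"spin":0,"fingers":-1},{"x":18,"y":-9,"z":199,"spin":0,"fingers":-1}])

```text
clock: 6.12
eef_pos: [0.4546, 0.0111, 0.0053]
tool_rot: [0.996, 0.085, -0.001, -0.025]
ft_force: [0.1, 0.8, -0.4]
grip_width: 0.0853
grasp_force: 0.0
```

>>> jog_arm(motion=[{"x":0,"y":0,"z":-8,"spin":0,"fingers":-1},{"x":0,"y":0,"z":-50,"spin":0,"fingers":-1},{"x":0,"y":0,"z":-100,"spin":10,"fingers":-1},{"x":0,"y":0,"z":-150,"spin":20,"fingers":-1},{"x":0,"y":0,"z":-180,"spin":30,"fingers":-1}])

```text
clock: 6.75
eef_pos: [0.4405, -0.0678, 0.1876]
tool_rot: [0.992, -0.113, -0.005, -0.055]
ft_force: [0.8, -0.1, -0.5]
grip_width: 0.0852
grasp_force: 0.0
```

Run:
```python
from h import *
print(np.round(readout.get_obs()['joint_pos'],3))
```

```text
[-0.227  0.176 -0.198  1.219  0.109  3.141]
```

Positive spin increases joint 6, so that went the wrong way. I'll spin negative to reach the opposite limit.

>>> jog_arm(motion=[{"x":0,"y":0,"z":0,"spin":-10.5,"fingers":-1},{"x":0,"y":0,"z":0,"spin":-21,"fingers":-1},{"x":0,"y":0,"z":0,"spin":-31.5,"fingers":-1},{"x":0,"y":0,"z":0,"spin":-42,"fingers":-1},{"x":0,"y":0,"z":0,"spin":-52.5,"fingers":-1},{"x":0,"y":0,"z":0,"spin":-63,"fingers":-1},{"x":0,"y":0,"z":0,"spin":-73.5,"fingers":-1},{"x":0,"y":0,"z":0,"spin":-84,"fingers":-1}])

```text
clock: 7.75
eef_pos: [0.439, -0.0669, 0.1847]
tool_rot: [0.811, 0.583, 0.031, -0.046]
ft_force: [0.7, -0.5, 0.2]
grip_width: 0.0856
grasp_force: 0.0
```

>>> jog_arm(motion=[{"x":0,"y":0,"z":0,"spin":-10.5,"fingers":-1},{"x":0,"y":0,"z":0,"spin":-21,"fingers":-1},{"x":0,"y":0,"z":0,"spin":-31.5,"fingers":-1},{"x":0,"y":0,"z":0,"spin":-42,"fingers":-1},{"x":0,"y":0,"z":0,"spin":-52.5,"fingers":-1},{"x":0,"y":0,"z":0,"spin":-63,"fingers":-1},{"x":0,"y":0,"z":0,"spin":-73.5,"fingers":-1},{"x":0,"y":0,"z":0,"spin":-84,"fingers":-1}])

```text
clock: 8.75
eef_pos: [0.439, -0.0669, 0.1847]
tool_rot: [0.212, 0.976, 0.054, -0.013]
ft_force: [0.1, -0.3, -0.5]
grip_width: 0.0853
grasp_force: 0.0
```

Run:
```python
from h import *
o=readout.get_obs(); print(np.round(o['joint_pos'],3),o['clock'],Ro.from_quat(o['tool_rot']).as_matrix().round(3),o['eef_pos'])
```

```text
[-0.225  0.179 -0.203  1.216  0.108  0.202] 8.75 [[-0.909  0.416 -0.002]
 [ 0.413  0.904  0.111]
 [ 0.048  0.1   -0.994]] [ 0.43904519 -0.06685017  0.18466151]
```

>>> jog_arm(motion=[{"x":0,"y":0,"z":0,"spin":-10.5,"fingers":-1},{"x":0,"y":0,"z":0,"spin":-21,"fingers":-1},{"x":0,"y":0,"z":0,"spin":-31.5,"fingers":-1},{"x":0,"y":0,"z":0,"spin":-42,"fingers":-1},{"x":0,"y":0,"z":0,"spin":-52.5,"fingers":-1},{"x":0,"y":0,"z":0,"spin":-63,"fingers":-1},{"x":0,"y":0,"z":0,"spin":-73.5,"fingers":-1},{"x":0,"y":0,"z":0,"spin":-84,"fingers":-1}])

```text
clock: 9.75
eef_pos: [0.439, -0.0669, 0.1847]
tool_rot: [-0.495, 0.867, 0.049, 0.027]
ft_force: [0.1, -0.0, -1.0]
grip_width: 0.0856
grasp_force: 0.0
```

>>> jog_arm(motion=[{"x":0,"y":0,"z":0,"spin":-10.5,"fingers":-1},{"x":0,"y":0,"z":0,"spin":-21,"fingers":-1},{"x":0,"y":0,"z":0,"spin":-31.5,"fingers":-1},{"x":0,"y":0,"z":0,"spin":-42,"fingers":-1},{"x":0,"y":0,"z":0,"spin":-52.5,"fingers":-1},{"x":0,"y":0,"z":0,"spin":-63,"fingers":-1},{"x":0,"y":0,"z":0,"spin":-73.5,"fingers":-1},{"x":0,"y":0,"z":0,"spin":-84,"fingers":-1}])

```text
clock: 10.75
eef_pos: [0.439, -0.0669, 0.1847]
tool_rot: [0.948, -0.313, -0.019, -0.052]
ft_force: [0.1, -0.4, 0.1]
grip_width: 0.0853
grasp_force: 0.0
```

>>> jog_arm(motion=[{"x":0,"y":0,"z":0,"spin":-10.5,"fingers":-1},{"x":0,"y":0,"z":0,"spin":-21,"fingers":-1},{"x":0,"y":0,"z":0,"spin":-31.5,"fingers":-1},{"x":0,"y":0,"z":0,"spin":-42,"fingers":-1}])

```text
clock: 11.25
eef_pos: [0.4421, 0.0014, 0.1846]
tool_rot: [1.0, -0.017, 0.002, -0.026]
ft_force: [0.6, 0.2, 0.0]
grip_width: 0.0854
grasp_force: 0.0
```

Run:
```python
from h import *
o=readout.get_obs(); print(np.round(o['joint_pos'],3),o['clock'],Ro.from_quat(o['tool_rot']).as_matrix().round(3),o['eef_pos'])
```

```text
[-0.032  0.152 -0.232  1.184  0.052 -3.14 ] 11.25 [[ 0.999 -0.033  0.004]
 [-0.033 -0.998  0.051]
 [ 0.002 -0.052 -0.999]] [0.4420631  0.00135891 0.1845879 ]
```

>>> jog_arm(motion=[{"x":0,"y":0,"z":0,"spin":-8,"fingers":-1},{"x":0,"y":0,"z":0,"spin":-16,"fingers":-1},{"x":0,"y":0,"z":0,"spin":-16,"fingers":-1}])

```text
clock: 11.62
eef_pos: [0.4291, 0.0738, 0.1845]
tool_rot: [0.996, 0.085, 0.007, -0.0]
ft_force: [-0.0, -0.5, 0.3]
grip_width: 0.0852
grasp_force: 0.0
```

Run:
```python
from h import *
o=readout.get_obs(); print(np.round(o['joint_pos'],3),o['clock'],Ro.from_quat(o['tool_rot']).as_matrix().round(3),o['eef_pos'])
```

```text
[ 1.710e-01  1.310e-01 -2.560e-01  1.170e+00 -1.000e-03 -3.141e+00] 11.625 [[ 0.986  0.169  0.014]
 [ 0.169 -0.986  0.002]
 [ 0.014  0.001 -1.   ]] [0.4290502  0.0737778  0.18451034]
```

The tilt is gone. Now the half turn, with the tool coming back over the insert.

>>> jog_arm(motion=[{"x":2,"y":10,"z":0,"spin":10.5,"fingers":-1},{"x":4,"y":20,"z":0,"spin":21,"fingers":-1},{"x":6,"y":30,"z":0,"spin":31.5,"fingers":-1},{"x":8,"y":40,"z":0,"spin":42,"fingers":-1},{"x":10,"y":50,"z":0,"spin":52.5,"fingers":-1},{"x":12,"y":60,"z":0,"spin":63,"fingers":-1},{"x":15,"y":66,"z":0,"spin":73.5,"fingers":-1},{"x":15,"y":66,"z":0,"spin":84,"fingers":-1}])

```text
clock: 12.62
eef_pos: [0.4557, 0.0077, 0.1845]
tool_rot: [0.793, -0.609, 0.005, -0.005]
ft_force: [0.0, -0.4, 0.0]
grip_width: 0.0856
grasp_force: 0.0
```

>>> jog_arm(motion=[{"x":0,"y":0,"z":0,"spin":10.5,"fingers":-1},{"x":0,"y":0,"z":0,"spin":21,"fingers":-1},{"x":0,"y":0,"z":0,"spin":31.5,"fingers":-1},{"x":0,"y":0,"z":0,"spin":42,"fingers":-1},{"x":0,"y":0,"z":0,"spin":52.5,"fingers":-1},{"x":0,"y":0,"z":0,"spin":63,"fingers":-1},{"x":0,"y":0,"z":0,"spin":73.5,"fingers":-1},{"x":0,"y":0,"z":0,"spin":84,"fingers":-1}])

```text
clock: 13.62
eef_pos: [0.4554, 0.0081, 0.1845]
tool_rot: [-0.182, 0.983, -0.001, 0.007]
ft_force: [0.3, 0.6, 0.2]
grip_width: 0.0853
grasp_force: 0.0
```

>>> jog_arm(motion=[{"x":0,"y":0,"z":0,"spin":10.5,"fingers":-1},{"x":0,"y":0,"z":0,"spin":12,"fingers":-1},{"x":0,"y":0,"z":0,"spin":12,"fingers":-1}])

```text
clock: 14.0
eef_pos: [0.4554, 0.0087, 0.1842]
tool_rot: [-0.083, 0.997, 0.0, 0.007]
ft_force: [0.1, 0.0, -0.0]
grip_width: 0.0857
grasp_force: 0.0
```

Run:
```python
from h import *
c=snap('wrist','w4');snap('top','top4');o=readout.get_obs(); print(np.round(o['joint_pos'],3),o['clock'],Ro.from_quat(o['tool_rot']).as_matrix().round(3),o['eef_pos'])
```

```text
[ 1.900e-02  1.710e-01 -2.100e-01  1.177e+00  1.000e-03 -1.470e-01] 14.1 [[-0.986 -0.165  0.013]
 [-0.165  0.986  0.001]
 [-0.013 -0.001 -1.   ]] [0.45535818 0.00888382 0.18404056]
```

View pics/w4.png

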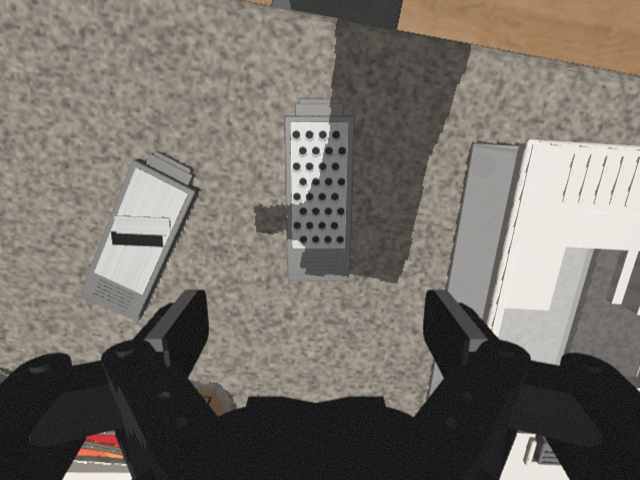

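The insert lies straight, with its front edge at (285,117)–(352,117), tongue tip at (319,98) and rear at (288,278)–(350,278). The slicer's slot-end deck corner is at (527,141), and the side edge runs to (493,330).

Run:
```python
from h import *
c=load('w4'); a=[ray(c,p,.014) for p in [(286,117),(352,117),(288.5,274),(351,274)]]
f=(a[0]+a[1])/2; r=(a[2]+a[3])/2; ax=(f-r)/np.linalg.norm(f-r); print(np.linalg.norm(f-r),np.linalg.norm(a[0]-a[1]),np.linalg.norm(a[2]-a[3]))
t=ray(c,(319,98.5),.008); ce=f-.075*ax; print('c',ce,r+.066*ax,t-.089*ax,np.degrees(np.arctan2(ax[1],ax[0])))
print(to_tool([*ce[:2],-0.002],ax[:2]))
k=ray(c,(527,141),.1)[:2]; e=ray(c,(493,330),.1)[:2]; print('corner',k,'edge dir',np.degrees(np.arctan2(*(k-e)[::-1])))
u=np.array([-.99396,-.10975]); v=np.array([.10975,-.99396]); d=k-[.5058,.2116]; print('pred corner',d@u,d@v)
```

```text
0.13896404651567468 0.05411698393947409 0.058012874284944754
c [0.4538922  0.01086998 0.014     ] [0.45188686 0.01051826 0.014     ] [0.45321819 0.01087855 0.008     ] -170.05199872022118
(array([  3.5,   2.4, 186. ]), np.float64(-0.427638939555508))
corner [0.37471669 0.12381826] edge dir -171.66975346383356
pred corner 0.13992561571160403 0.07286514646547025
```

>>> jog_arm(motion=[{"x":3,"y":2,"z":60,"spin":0,"fingers":-1},{"x":3,"y":2,"z":120,"spin":0,"fingers":-1},{"x":3,"y":2,"z":160,"spin":0,"fingers":-1},{"x":3,"y":2,"z":180,"spin":0,"fingers":-1},{"x":3,"y":2,"z":187,"spin":0,"fingers":-1},{"x":3,"y":2,"z":187,"spin":0,"fingers":-1},{"x":3,"y":2,"z":187,"spin":0,"fingers":1},{"x":3,"y":2,"z":187,"spin":0,"fingers":1}])

```text
clock: 15.1
eef_pos: [0.4556, 0.0109, -0.0016]
tool_rot: [-0.083, 0.997, 0.0, 0.008]
ft_force: [0.3, 0.2, -0.8]
grip_width: 0.0565
grasp_force: 63.6
```

>>> jog_arm(motion=[{"x":0,"y":0,"z":0,"spin":0,"fingers":1},{"x":0,"y":0,"z":0,"spin":0,"fingers":1}])

```text
clock: 15.35
eef_pos: [0.4556, 0.0109, -0.0017]
tool_rot: [-0.083, 0.997, 0.0, 0.008]
ft_force: [-1.0, 0.3, 6.3]
grip_width: 0.0564
grasp_force: 64.2
```

>>> jog_arm(motion=[{"x":0,"y":0,"z":-20,"spin":0,"fingers":1},{"x":0,"y":0,"z":-70,"spin":0,"fingers":1},{"x":0,"y":0,"z":-130,"spin":0,"fingers":1},{"x":0,"y":0,"z":-180,"spin":0,"fingers":1},{"x":0,"y":0,"z":-200,"spin":0,"fingers":1}])

```text
clock: 15.98
eef_pos: [0.4536, 0.0107, 0.201]
tool_rot: [-0.083, 0.997, -0.0, 0.01]
ft_force: [-0.1, 0.1, -0.9]
grip_width: 0.0562
grasp_force: 64.3
```

Run:
```python
from h import *
u=np.array([-.99396,-.10975]); c0=np.array([.5058,.2116])
print(to_tool([*(c0+.205*u),.2],u), np.round(readout.get_obs()['joint_pos'],3))
```

```text
(array([120.1, 200.9,  -1.8]), np.float64(3.174524109573015)) [ 2.300e-02  1.500e-01 -1.890e-01  1.212e+00  1.000e-03 -1.420e-01]
```

>>> jog_arm(motion=[{"x":30,"y":50,"z":0,"spin":1,"fingers":1},{"x":60,"y":100,"z":0,"spin":2,"fingers":1},{"x":90,"y":150,"z":0,"spin":3.2,"fingers":1},{"x":115,"y":190,"z":0,"spin":3.2,"fingers":1},{"x":120,"y":201,"z":0,"spin":3.2,"fingers":1},{"x":120,"y":201,"z":0,"spin":3.2,"fingers":1},{"x":120,"y":201,"z":0,"spin":3.2,"fingers":1}])

```text
clock: 16.85
eef_pos: [0.3012, 0.1886, 0.1953]
tool_rot: [-0.054, 0.999, 0.0, 0.007]
ft_force: [0.8, -0.1, -0.9]
grip_width: 0.056
grasp_force: 64.4
```

Run:
```python
from h import *
c=snap('top','top5');s=snap('scene','scene5')
o=readout.get_obs(); print(o['clock'],np.round(o['joint_pos'],3),Ro.from_quat(o['tool_rot']).as_matrix().round(3))
p=proj(s,[.5,.2,.1])[0].astype(int); print(p)
t=cv2.resize(c['pixels'][190:350,130:290,::-1],(400,400),interpolation=cv2.INTER_CUBIC)
x,y=max(0,p[0]-80),p[1]-70
q=cv2.resize(s['pixels'][y:y+160,x:x+160,::-1],(400,400),interpolation=cv2.INTER_CUBIC); print(x,y)
cv2.imwrite('pics/m5.png',np.hstack([t,q]))
```

```text
16.95 [ 0.564 -0.035 -0.404  1.191 -0.006  0.457] [[-0.994 -0.107  0.013]
 [-0.107  0.994  0.001]
 [-0.013 -0.    -1.   ]]
[222 201]
142 131
```

View pics/m5.png

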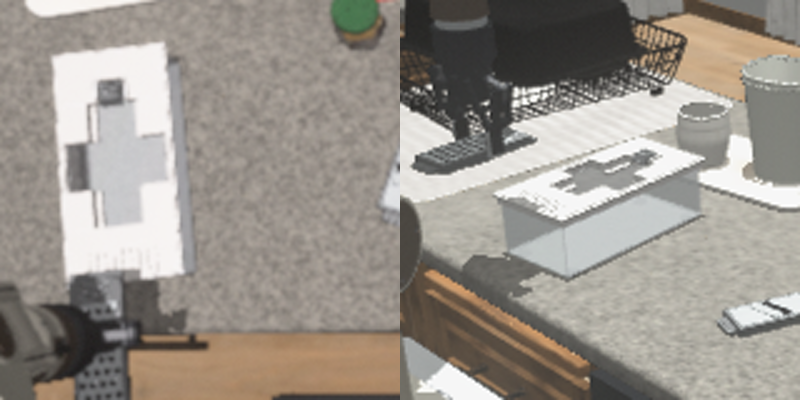

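Seen from above and from the side, the held insert is level with its rear end over the slot-end edge of the deck. I'll push the rear down on that edge so the insert pivots in the pads, tongue down.

>>> jog_arm(motion=[{"x":0,"y":0,"z":50,"spin":0,"fingers":1},{"x":0,"y":0,"z":80,"spin":0,"fingers":1},{"x":0,"y":0,"z":92,"spin":0,"fingers":1},{"x":0,"y":0,"z":98,"spin":0,"fingers":1},{"x":0,"y":0,"z":101,"spin":0,"fingers":1},{"x":0,"y":0,"z":101,"spin":0,"fingers":1}])

```text
clock: 17.7
eef_pos: [0.3026, 0.1896, 0.0955]
tool_rot: [-0.054, 0.998, 0.001, 0.007]
ft_force: [-2.9, -2.4, 5.0]
grip_width: 0.0561
grasp_force: 65.2
```

>>> jog_arm(motion=[{"x":0,"y":0,"z":3,"spin":0,"fingers":1},{"x":0,"y":0,"z":6,"spin":0,"fingers":1},{"x":0,"y":0,"z":9,"spin":0,"fingers":1},{"x":0,"y":0,"z":12,"spin":0,"fingers":1},{"x":0,"y":0,"z":13,"spin":0,"fingers":1}])

```text
clock: 18.32
eef_pos: [0.3029, 0.1901, 0.0828]
tool_rot: [-0.055, 0.998, 0.001, 0.008]
ft_force: [-3.6, -0.7, 7.1]
grip_width: 0.0562
grasp_force: 66.6
```

>>> jog_arm(motion=[{"x":0,"y":0,"z":-20,"spin":0,"fingers":1},{"x":0,"y":0,"z":-60,"spin":0,"fingers":1},{"x":0,"y":0,"z":-100,"spin":0,"fingers":1},{"x":0,"y":0,"z":-105,"spin":0,"fingers":1}])

```text
clock: 18.82
eef_pos: [0.3032, 0.1908, 0.1899]
tool_rot: [-0.055, 0.998, 0.002, 0.01]
ft_force: [0.3, 0.7, -2.1]
grip_width: 0.0568
grasp_force: 65.6
```

Run:
```python
from h import *
c=snap('wrist','w6');s=snap('scene','scene6')
o=readout.get_obs(); print(o['clock'],o['eef_pos'],o['ft_force'],o['grip_width'])
a=c['pixels'][:,:,::-1]
q=cv2.resize(s['pixels'][131:211,142:252,::-1],(440,320),interpolation=cv2.INTER_CUBIC)
o=np.zeros((600,800,3),np.uint8); o[:480,:640]=a; o[280:,360:]=q
cv2.imwrite('pics/m6.png',o)
```

```text
18.925 [0.3014374  0.18966033 0.18712838] [ 0.02614849 -0.15860053 -0.50654446] 0.05638548066247929
```

View pics/m6.png

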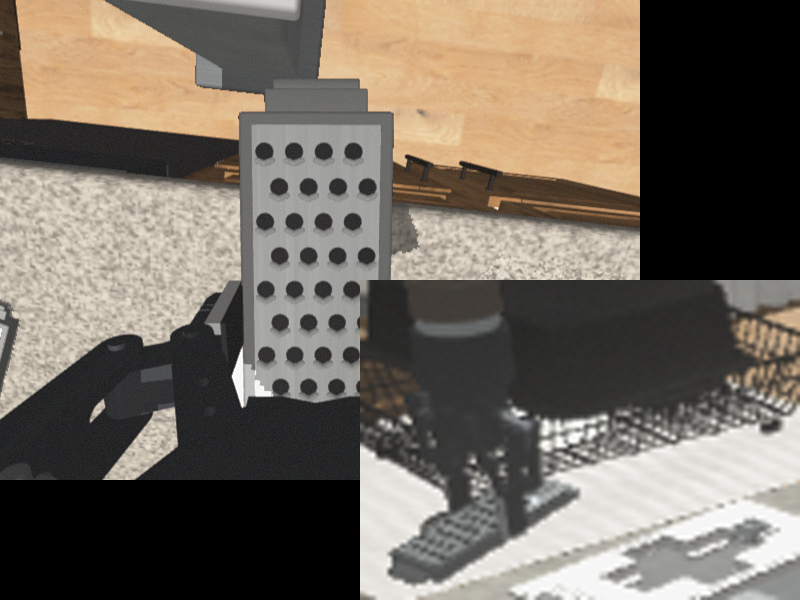

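The insert is now pitched tongue-down: its front edge is at (240,113)–(393,113) and the tongue tip at (274,80)–(359,80). I'll move above the pocket, then measure pitch and alignment in one wrist image.

>>> jog_arm(motion=[{"x":-50,"y":0,"z":0,"spin":0,"fingers":1},{"x":-105,"y":0,"z":0,"spin":0,"fingers":1},{"x":-160,"y":0,"z":0,"spin":0,"fingers":1},{"x":-200,"y":0,"z":0,"spin":0,"fingers":1},{"x":-209,"y":0,"z":0,"spin":0,"fingers":1},{"x":-209,"y":0,"z":0,"spin":0,"fingers":1},{"x":-209,"y":0,"z":0,"spin":0,"fingers":1}])

```text
clock: 19.8
eef_pos: [0.5067, 0.2117, 0.1882]
tool_rot: [-0.055, 0.998, -0.0, 0.005]
ft_force: [-0.9, -0.3, -2.2]
grip_width: 0.0562
grasp_force: 65.5
```

Run:
```python
from h import *
from scipy.optimize import brentq
c=load('w6'); R=cv2.Rodrigues(c['rvec'])[0]; 
# pitch: front top edge
tcp=np.array([.3014,.1897,.1871]); u=np.array([-.994,-.109,0])
g=tcp+[0,0,.0085]
def pt(a,b,th): return g+u*((a+.002)*np.cos(th)+b*np.sin(th))+np.array([0,0,1])*(-(a+.002)*np.sin(th)+b*np.cos(th))
for name,row,a,b in(('front',113,.075,.007),('tip',80,.089,.001)):
    f=lambda t: proj(c,pt(a,b,t))[0][1]-row
    print(name,[round(f(t),1) for t in(0,.1,.2,.3,.4)],brentq(f,-.1,.6))
print(proj(c,pt(.075,.007,.22)))
# slicer from top0
t=load('top0'); hsv=cv2.cvtColor(t['pixels'],cv2.COLOR_RGB2HSV)
m=((hsv[...,2]>205)&(hsv[...,1]<25)).astype(np.uint8); m[:203]=0; m[310:]=0; m[:,:145]=0;m[:,210:]=0
m=cv2.morphologyEx(m,cv2.MORPH_OPEN,np.ones((3,3),np.uint8))
cn=max(cv2.findContours(m,0,1)[0],key=cv2.contourArea); b=cv2.boxPoints(cv2.minAreaRect(cn)); print(b)
P=np.array([ray(t,p,.1)[:2] for p in b]); print(P,P.mean(0),np.linalg.norm(P-np.roll(P,1,0),axis=1))
e=P-np.roll(P,1,0); print(np.degrees(np.arctan2(e[:,1],e[:,0])))
w=snap('wrist','w7'); o=readout.get_obs(); print(o['clock'],o['eef_pos'])
hsv=cv2.cvtColor(w['pixels'],cv2.COLOR_RGB2HSV); print(np.percentile(hsv[...,2],[10,50,80,90,95]))
```

```text
front [np.float64(-16.2), np.float64(-15.7), np.float64(-13.0), np.float64(-8.6), np.float64(-2.7)] 0.44072765363597266
tip [np.float64(-26.2), np.float64(-20.6), np.float64(-13.2), np.float64(-4.4), np.float64(5.5)] 0.34535750390148096
[[315.14135879 100.70385153]]
[[152.18231 250.37054]
 [198.90585 246.77643]
 [203.01175 300.1529 ]
 [156.28821 303.747  ]]
[[0.51978078 0.28504202]
 [0.52911351 0.14387502]
 [0.36854746 0.12657921]
 [0.35956695 0.26512594]] [0.44425218 0.20515555] [0.16144696 0.14147516 0.1614949  0.13883748]
[   7.08605072  -86.2176045  -173.85193196   93.7086878 ]
19.85 [0.50688838 0.21186334 0.18859478]
[ 32. 153. 175. 188. 228.]
```

View pics/w7.png

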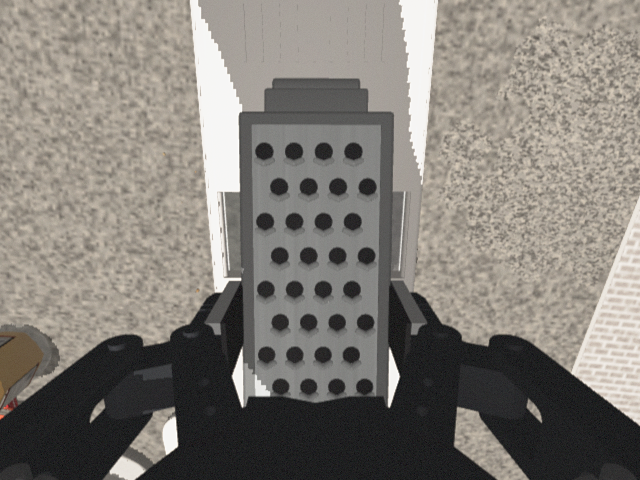

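The insert hangs centred over the pocket: its centreline is at column 316. The wells' front edges are at row 192, with outer edges at columns 222 and 410, and the deck sides run from 191 and 438 at row 0. Next, exact edges and rays.

Run:
```python
from h import *
w=load('w7'); g=cv2.cvtColor(w['pixels'],cv2.COLOR_RGB2GRAY).astype(int)
for r in (40,100,205,230,255): 
    print(r,'L',g[r,185:246].tolist() if r in(205,) else '', 'R',g[r,388:442].tolist() if r==205 else '')
print('colL',g[180:215,232].tolist(),'colR',g[180:215,399].tolist())
def edges(r):
    s=w['pixels'][r].astype(int); sat=s.max(1)-s.min(1)
    return [i for i in range(170,460) if abs(g[r,i+1]-g[r,i-1])>45]
for r in (5,40,80,120,240): print(r,edges(r))
print('rays well',ray(w,(222,192),.1),ray(w,(410,192),.1))
u=np.array([-.99396,-.10975]); v=np.array([.10975,-.99396]);c0=np.array([.5058,.2116])
for n,p in dict(wl=(222,192),wr=(410,192),dl0=(191,0),dr0=(438,0)).items():
    d=ray(w,p,.1)[:2]-c0; print(n,(1000*d@u).round(1),(1000*d@v).round(1))
# insert points with depth by known pose
tcp=np.array([.5069,.2119,.1886]); print('tcp slicer',(tcp[:2]-c0)@u,(tcp[:2]-c0)@v)
for p,z in(((316.5,113),.186),((316.5,80),.175)):
    d=ray(w,p,z)[:2]-c0; print('ins',(1000*d@u).round(1),(1000*d@v).round(1))
R=cv2.Rodrigues(w['rvec'])[0]; print('cam',(-R.T@w['tvec'].ravel()),R[2])
```

```text
40 L  R 
100 L  R 
205 L [160, 165, 164, 166, 167, 168, 163, 159, 163, 163, 169, 174, 180, 180, 189, 185, 180, 169, 158, 156, 146, 158, 214, 243, 243, 230, 246, 246, 246, 246, 246, 247, 249, 182, 165, 226, 193, 130, 149, 229, 158, 117, 116, 114, 111, 105, 110, 114, 115, 121, 124, 117, 120, 123, 116, 80, 83, 87, 90, 93, 89] R [88, 86, 80, 77, 92, 104, 103, 111, 107, 110, 106, 108, 109, 105, 125, 209, 181, 116, 129, 146, 146, 134, 156, 157, 160, 157, 154, 156, 157, 160, 154, 147, 142, 162, 152, 147, 145, 140, 148, 148, 150, 154, 159, 165, 168, 178, 176, 178, 176, 172, 159, 157, 157, 159]
230 L  R 
255 L  R 
colL [246, 246, 246, 246, 246, 246, 246, 246, 246, 247, 249, 233, 144, 115, 118, 119, 118, 115, 118, 114, 110, 113, 112, 112, 114, 114, 113, 115, 114, 116, 120, 124, 121, 115, 115] colR [159, 163, 159, 158, 158, 159, 159, 160, 159, 158, 159, 138, 111, 101, 102, 103, 106, 108, 109, 106, 109, 111, 110, 112, 108, 108, 109, 103, 102, 103, 104, 103, 100, 100, 99]
5 [189, 190, 197, 198, 400, 401, 437, 438]
40 [192, 193, 213, 214, 403, 404, 434, 435]
80 [196, 197, 229, 230, 272, 273, 359, 360, 407, 408, 430, 431]
120 [199, 200, 237, 238, 239, 393, 394, 410, 411, 427, 428]
240 [209, 210, 223, 224, 226, 227, 228, 252, 378, 379, 399, 400, 402]
rays well [0.48468908 0.14820179 0.1       ] [0.47151927 0.26786763 0.1       ]
wl 27.9 60.7
wr 27.9 -59.7
dl0 135.9 70.1
dr0 135.8 -67.5
tcp slicer -0.0011262809999999892 -0.00017746299999999584
ins 73.2 0.3
ins 86.0 0.3
cam [0.43774588 0.20350764 0.3302358 ] [ 0.27876066  0.02959892 -0.95990437]
```

Run:
```python
from h import *
w=load('w7')
u=np.array([-.99396,-.10975]); v=np.array([.10975,-.99396]);c0=np.array([.5058,.2116])
S=lambda p,z:np.array([(ray(w,p,z)[:2]-c0)@u,(ray(w,p,z)[:2]-c0)@v])*1000
for r,a,b in((5,189.5,437.5),(40,192.5,434.5),(80,196.5,430.5),(120,199.5,427.5)):
    A,B=S((a,r),.1),S((b,r),.1); print(r,A.round(1),B.round(1),'mid',((A+B)/2).round(2))
for z in(.16,.18,.19):
  for r,a,b in((80,273,359.5),(120,240,393.5)): A,B=S((a,r),z),S((b,r),z); print(z,r,A.round(1),B.round(1),'mid',((A+B)/2).round(2),'w',(A-B)[1].round(1))
```

```text
5 [133.5  71.2] [133.4 -67.4] mid [133.41   1.89]
40 [115.8  71.2] [115.7 -67.3] mid [115.76   1.93]
80 [94.5 70.9] [ 94.5 -66.9] mid [94.5   1.97]
120 [72.  71.1] [ 71.9 -67.1] mid [71.98  2.02]
0.16 80 [87.7 19.2] [ 87.7 -18.4] mid [87.73  0.4 ] w 37.7
0.16 120 [71.1 34.6] [ 71.1 -34.2] mid [71.08  0.18] w 68.8
0.18 80 [85.5 17. ] [ 85.5 -16.2] mid [85.47  0.42] w 33.2
0.18 120 [70.8 30.6] [ 70.8 -30.1] mid [70.78  0.22] w 60.7
0.19 80 [84.4 15.9] [ 84.3 -15.1] mid [84.35  0.43] w 31.0
0.19 120 [70.6 28.6] [ 70.6 -28.1] mid [70.63  0.25] w 56.7
```

Yaw matches and the pitch is about 0.235 rad. The pocket's axis lies 1.6 mm to tool -y, and the tongue tip is at slicer x ≈ 88. I'll back off 13 mm, descend so the tongue is level with the slot, then slide in.

>>> jog_arm(motion=[{"x":-8,"y":-1,"z":10,"spin":0,"fingers":1},{"x":-13,"y":-1.6,"z":35,"spin":0,"fingers":1},{"x":-13,"y":-1.6,"z":60,"spin":0,"fingers":1},{"x":-13,"y":-1.6,"z":75,"spin":0,"fingers":1},{"x":-13,"y":-1.6,"z":85,"spin":0,"fingers":1},{"x":-13,"y":-1.6,"z":85,"spin":0,"fingers":1},{"x":-13,"y":-1.6,"z":85,"spin":0,"fingers":1}])

```text
clock: 20.72
eef_pos: [0.5231, 0.2122, 0.1048]
tool_rot: [-0.055, 0.998, 0.001, 0.007]
ft_force: [1.1, 0.3, -0.3]
grip_width: 0.0563
grasp_force: 65.5
```

```bash
cat >> h.py <<'E'
def st():
    o=readout.get_obs(); u=np.array([-.99396,-.10975]); v=np.array([.10975,-.99396]); d=(o['eef_pos'][:2]-[.5058,.2116])*1000
    f=o['ft_force']; print(o['clock'],'slicer-frame tcp',(d@u).round(1),(d@v).round(1),round(o['eef_pos'][2]*1000,1),'F',np.round([f[:2]@u,f[:2]@v,f[2]],1),'w',o['grip_width'])
E
python3 -c "from h import *; st()"
```

```text
20.725 slicer-frame tcp -17.3 1.3 104.8 F [-1.2 -0.2 -0.3] w 0.05630716508680508
```

>>> jog_arm(motion=[{"x":0,"y":0,"z":1,"spin":0,"fingers":1},{"x":3,"y":0,"z":1,"spin":0,"fingers":1},{"x":6,"y":0,"z":1,"spin":0,"fingers":1},{"x":9,"y":0,"z":1,"spin":0,"fingers":1},{"x":11,"y":0,"z":1,"spin":0,"fingers":1},{"x":11,"y":0,"z":1,"spin":0,"fingers":1}])

```text
clock: 21.48
eef_pos: [0.5143, 0.2111, 0.1041]
tool_rot: [-0.055, 0.998, 0.0, 0.01]
ft_force: [5.2, 0.3, -2.1]
grip_width: 0.0561
grasp_force: 65.5
```

```bash
python3 -c "from h import *; st()"
```

```text
21.475 slicer-frame tcp -8.4 1.5 104.1 F [-5.2  0.3 -2.1] w 0.0560768012308544
```

>>> jog_arm(motion=[{"x":-2,"y":0,"z":1,"spin":0,"fingers":1},{"x":-2,"y":0,"z":2.5,"spin":0,"fingers":1},{"x":0,"y":0,"z":2.5,"spin":0,"fingers":1},{"x":2,"y":0,"z":2.5,"spin":0,"fingers":1},{"x":4,"y":0,"z":2.5,"spin":0,"fingers":1},{"x":4,"y":0,"z":2.5,"spin":0,"fingers":1}])

```text
clock: 22.22
eef_pos: [0.5073, 0.2103, 0.1003]
tool_rot: [-0.055, 0.998, 0.0, 0.006]
ft_force: [-0.3, 0.8, -0.7]
grip_width: 0.0564
grasp_force: 65.6
```

```bash
python3 -c "from h import *; st()"
```

```text
22.225 slicer-frame tcp -1.3 1.5 100.3 F [ 0.2 -0.8 -0.7] w 0.056411294485772784
```

The tongue is in the slot, free of force. Now lower to level the insert.

>>> jog_arm(motion=[{"x":0,"y":0,"z":1.5,"spin":0,"fingers":1},{"x":0,"y":0,"z":3,"spin":0,"fingers":1},{"x":0,"y":0,"z":4.5,"spin":0,"fingers":1},{"x":0,"y":0,"z":6,"spin":0,"fingers":1},{"x":0,"y":0,"z":7,"spin":0,"fingers":1},{"x":0,"y":0,"z":7,"spin":0,"fingers":1}])

```text
clock: 22.98
eef_pos: [0.5091, 0.2106, 0.0946]
tool_rot: [-0.055, 0.998, 0.001, 0.008]
ft_force: [1.3, -0.4, 5.6]
grip_width: 0.0562
grasp_force: 66.4
```

```bash
python3 -c "from h import *; st()"
```

```text
22.975 slicer-frame tcp -3.1 1.4 94.6 F [-1.2  0.6  5.6] w 0.05615695371942222
```

>>> jog_arm(motion=[{"x":1,"y":0,"z":1.5,"spin":0,"fingers":1},{"x":2,"y":0,"z":3,"spin":0,"fingers":1},{"x":2.5,"y":0,"z":4.5,"spin":0,"fingers":1},{"x":3,"y":0,"z":5.5,"spin":0,"fingers":1},{"x":3,"y":0,"z":5.5,"spin":0,"fingers":1}])

```text
clock: 23.6
eef_pos: [0.509, 0.2111, 0.0922]
tool_rot: [-0.054, 0.998, 0.002, 0.012]
ft_force: [0.8, -1.8, 17.4]
grip_width: 0.0559
grasp_force: 68.2
```

```bash
python3 -c "from h import *; st()"
```

```text
23.6 slicer-frame tcp -3.2 0.8 92.2 F [-0.6  1.9 17.4] w 0.0559413949282882
```

>>> jog_arm(motion=[{"x":1,"y":0,"z":-2,"spin":0,"fingers":1},{"x":3,"y":0,"z":-2,"spin":0,"fingers":1},{"x":4,"y":0,"z":-2,"spin":0,"fingers":1},{"x":4,"y":0,"z":-2,"spin":0,"fingers":1}])

```text
clock: 24.1
eef_pos: [0.5072, 0.2109, 0.093]
tool_rot: [-0.054, 0.998, 0.001, 0.013]
ft_force: [9.2, 0.5, 5.2]
grip_width: 0.0564
grasp_force: 66.8
```

```bash
python3 -c "from h import *; st(); c=snap('wrist','w8'); s=snap('scene','s8')"
```

```text
24.1 slicer-frame tcp -1.3 0.9 93.0 F [-9.2  0.6  5.2] w 0.05639426548049533
```

Run:
```python
from h import *
for n in('w7','w8'):
    g=cv2.cvtColor(load(n)['pixels'],cv2.COLOR_RGB2GRAY).astype(int); print(n,'col300',g[20:140:4,300].tolist(),'col250',g[20:140:4,250].tolist()); 
g=cv2.cvtColor(load('w8')['pixels'],cv2.COLOR_RGB2GRAY).astype(int)
for r in(60,110,130,160,220): print(r,[(i,int(g[r,i-1]),int(g[r,i+1])) for i in range(150,480) if abs(g[r,i+1]-g[r,i-1])>45])
w=load('w8'); print('proj roof edge (76.5,0,100)+bias, slot', [proj(w,[*(np.array([.5058,.2116])+np.array([-.99396,-.10975])*(x-2.1)/1e3+np.array([.10975,-.99396])*y/1e3),.1])[0].round(0) for x,y in((76.5,-29),(76.5,33),(143,2))])
```

```text
w7 col300 [164, 162, 165, 163, 164, 164, 166, 162, 165, 162, 166, 165, 165, 166, 163, 76, 86, 81, 84, 91, 91, 90, 87, 74, 90, 91, 110, 132, 130, 131] col250 [162, 161, 160, 163, 161, 165, 163, 161, 163, 161, 164, 161, 163, 164, 166, 163, 162, 163, 163, 163, 163, 167, 163, 76, 90, 91, 90, 90, 88, 89]
w8 col300 [139, 134, 138, 138, 135, 137, 138, 135, 140, 141, 137, 142, 137, 140, 136, 136, 139, 140, 140, 142, 138, 141, 64, 75, 79, 77, 114, 115, 110, 113] col250 [135, 137, 135, 136, 137, 137, 133, 138, 137, 135, 139, 138, 136, 138, 135, 139, 142, 138, 136, 138, 138, 138, 64, 79, 73, 79, 105, 111, 112, 115]
60 [(165, 215, 141), (166, 207, 130), (470, 130, 232), (471, 151, 231)]
110 [(183, 237, 152), (184, 235, 139), (225, 139, 88), (226, 132, 78), (470, 129, 231), (471, 151, 233)]
130 [(194, 238, 149), (195, 238, 133), (227, 134, 81), (401, 84, 134), (402, 92, 138), (466, 127, 232), (467, 149, 231)]
160 [(210, 237, 151), (211, 236, 134), (229, 134, 83), (399, 85, 133), (470, 126, 231), (471, 151, 234)]
220 [(229, 237, 150), (230, 235, 133), (233, 136, 86), (254, 110, 34), (271, 36, 88), (272, 40, 112), (284, 111, 39), (285, 74, 26), (301, 28, 89), (302, 43, 116), (313, 118, 64), (314, 113, 32), (331, 37, 95), (332, 41, 113), (343, 113, 55), (344, 108, 29), (361, 28, 106), (362, 49, 111), (380, 117, 71), (395, 83, 132)]
proj roof edge (76.5,0,100)+bias, slot [array([403., 107.]), array([225., 108.]), array([ 313., -130.])]
```

The tongue is hidden under the roof, and the insert's front edge (row 107) meets the projected roof edge (rows 107–108). Release, rise, shut the fingers, and go over the thumb land.

>>> jog_arm(motion=[{"x":0,"y":0,"z":0,"spin":0,"fingers":-1},{"x":0,"y":0,"z":0,"spin":0,"fingers":-1},{"x":0,"y":0,"z":0,"spin":0,"fingers":-1},{"x":0,"y":0,"z":-30,"spin":0,"fingers":-1},{"x":0,"y":0,"z":-60,"spin":0,"fingers":-1},{"x":-28,"y":0,"z":-65,"spin":0,"fingers":1},{"x":-55,"y":0,"z":-65,"spin":0,"fingers":1},{"x":-55,"y":0,"z":-65,"spin":0,"fingers":1}])

```text
clock: 25.2
eef_pos: [0.5555, 0.2155, 0.1547]
tool_rot: [-0.054, 0.999, 0.0, 0.006]
ft_force: [-1.3, -0.8, -0.0]
grip_width: 0.0322
grasp_force: 0.0
```

Run:
```python
from h import *
st(); snap('wrist','w9'); t=snap('top','t9')
g=cv2.cvtColor(load('w9')['pixels'],cv2.COLOR_RGB2GRAY).astype(int)
print(g[60:260:5,300].tolist())
for r in(150,200): print(r,[(i,int(g[r,i-1]),int(g[r,i+1])) for i in range(150,480) if abs(g[r,i+1]-g[r,i-1])>45])
```

```text
25.2 slicer-frame tcp -49.8 1.6 154.7 F [ 1.4  0.6 -0. ] w 0.03224547575519929
[113, 115, 119, 116, 115, 114, 29, 34, 37, 100, 116, 117, 116, 119, 116, 119, 119, 40, 36, 78, 118, 119, 117, 118, 120, 124, 120, 35, 36, 47, 109, 124, 120, 123, 124, 124, 120, 82, 79, 79]
150 [(185, 148, 198), (186, 151, 217), (198, 239, 169), (200, 169, 217), (202, 217, 156), (203, 195, 127), (204, 156, 82), (206, 82, 200), (207, 108, 186), (208, 200, 113), (209, 186, 102), (233, 90, 150), (234, 101, 156), (238, 153, 199), (260, 197, 80), (261, 156, 78), (272, 122, 50), (273, 109, 32), (285, 34, 115), (286, 62, 124), (294, 112, 41), (306, 33, 85), (307, 44, 120), (315, 121, 63), (316, 117, 34), (328, 36, 106), (329, 49, 117), (337, 117, 49), (338, 105, 32), (350, 32, 117), (351, 69, 117), (363, 121, 69), (372, 74, 134), (373, 74, 196), (374, 134, 199), (398, 153, 95), (399, 136, 89), (423, 108, 205), (425, 205, 97), (426, 169, 83), (428, 83, 188), (429, 115, 217), (431, 217, 140), (432, 222, 170), (433, 140, 235), (434, 170, 234), (445, 227, 171), (446, 212, 136)]
200 [(190, 134, 192), (191, 138, 226), (203, 238, 136), (205, 136, 198), (206, 215, 168), (207, 198, 127), (208, 168, 83), (210, 83, 186), (211, 99, 199), (212, 186, 117), (213, 199, 102), (236, 103, 159), (237, 110, 156), (241, 151, 199), (261, 197, 125), (262, 193, 131), (265, 140, 80), (273, 122, 50), (274, 113, 28), (286, 36, 117), (287, 66, 117), (294, 124, 53), (295, 119, 25), (307, 32, 122), (308, 55, 121), (315, 120, 55), (316, 119, 30), (328, 28, 116), (329, 55, 119), (336, 114, 60), (337, 112, 31), (349, 27, 104), (350, 50, 118), (371, 71, 159), (372, 82, 192), (395, 150, 93), (419, 116, 204), (421, 204, 93), (422, 158, 94), (439, 131, 212), (441, 212, 160)]
```

>>> jog_arm(motion=[{"x":0,"y":0,"z":10,"spin":0,"fingers":1},{"x":0,"y":0,"z":20,"spin":0,"fingers":1},{"x":0,"y":0,"z":28,"spin":0,"fingers":1},{"x":0,"y":0,"z":28,"spin":0,"fingers":1}])

```text
clock: 25.8
eef_pos: [0.5541, 0.2152, 0.1262]
tool_rot: [-0.055, 0.998, -0.0, 0.005]
ft_force: [0.1, -0.6, 0.4]
grip_width: -0.0001
grasp_force: 0.0
```

```bash
python3 -c "from h import *; st()"
```

```text
25.8 slicer-frame tcp -48.4 1.7 126.2 F [0.  0.6 0.4] w -0.00010651979256254688
```

>>> jog_arm(motion=[{"x":-5,"y":0,"z":0,"spin":0,"fingers":1},{"x":-9,"y":0,"z":2,"spin":0,"fingers":1},{"x":-9,"y":0,"z":6,"spin":0,"fingers":1},{"x":-9,"y":0,"z":10,"spin":0,"fingers":1},{"x":-9,"y":0,"z":14,"spin":0,"fingers":1},{"x":-9,"y":0,"z":16,"spin":0,"fingers":1}])

```text
clock: 26.55
eef_pos: [0.5643, 0.2166, 0.1121]
tool_rot: [-0.055, 0.998, 0.0, 0.007]
ft_force: [-1.1, -1.2, 5.9]
grip_width: 0.0002
grasp_force: 3.0
```

```bash
python3 -c "from h import *; st()"
```

```text
26.55 slicer-frame tcp -58.6 1.5 112.1 F [1.2 1.1 5.9] w 0.00019977703705842121
```

>>> jog_arm(motion=[{"x":0,"y":0,"z":2,"spin":0,"fingers":1},{"x":0,"y":0,"z":4,"spin":0,"fingers":1},{"x":0,"y":0,"z":6,"spin":0,"fingers":1},{"x":0,"y":0,"z":8,"spin":0,"fingers":1},{"x":0,"y":0,"z":8,"spin":0,"fingers":1}])

```text
clock: 27.18
eef_pos: [0.5648, 0.2167, 0.104]
tool_rot: [-0.055, 0.998, 0.0, 0.007]
ft_force: [2.1, -0.0, 2.5]
grip_width: -0.0
grasp_force: 0.9
```

```bash
python3 -c "from h import *; st()"
```

```text
27.175 slicer-frame tcp -59.2 1.5 104.0 F [-2.   0.3  2.5] w -2.5617836887438217e-05
```

>>> jog_arm(motion=[{"x":0,"y":0,"z":2,"spin":0,"fingers":1},{"x":0,"y":0,"z":4,"spin":0,"fingers":1},{"x":0,"y":0,"z":6,"spin":0,"fingers":1},{"x":0,"y":0,"z":7,"spin":0,"fingers":1},{"x":0,"y":0,"z":7,"spin":0,"fingers":1}])

```text
clock: 27.8
eef_pos: [0.5643, 0.2166, 0.1]
tool_rot: [-0.055, 0.998, 0.001, 0.007]
ft_force: [-6.0, -2.1, 20.7]
grip_width: 0.0
grasp_force: 10.3
```

```bash
python3 -c "from h import *; st()"
```

```text
27.8 slicer-frame tcp -58.7 1.5 100.0 F [ 6.2  1.4 20.7] w 2.1716370682178396e-05
```

>>> jog_arm(motion=[{"x":0,"y":0,"z":1,"spin":0,"fingers":1},{"x":0,"y":0,"z":2,"spin":0,"fingers":1},{"x":0,"y":0,"z":2,"spin":0,"fingers":1}])

```text
clock: 28.18
eef_pos: [0.5644, 0.2166, 0.0999]
tool_rot: [-0.055, 0.998, 0.001, 0.008]
ft_force: [-10.2, -4.4, 29.8]
grip_width: -0.0003
grasp_force: 14.8
```

```bash
python3 -c "from h import *; st()"
```

```text
28.175 slicer-frame tcp -58.7 1.5 99.9 F [10.6  3.3 29.8] w -0.0003250527115725892
```

It bottomed out at 99.9 mm with 30 N, which is flush. Rise, move clear and check the catch.

>>> jog_arm(motion=[{"x":0,"y":0,"z":-20,"spin":0,"fingers":1},{"x":0,"y":0,"z":-70,"spin":0,"fingers":1},{"x":40,"y":0,"z":-110,"spin":0,"fingers":1},{"x":95,"y":0,"z":-110,"spin":0,"fingers":1},{"x":150,"y":0,"z":-110,"spin":0,"fingers":1},{"x":205,"y":0,"z":-110,"spin":0,"fingers":1},{"x":215,"y":0,"z":-110,"spin":0,"fingers":1},{"x":215,"y":0,"z":-110,"spin":0,"fingers":1}])

```text
clock: 29.18
eef_pos: [0.3489, 0.193, 0.2017]
tool_rot: [-0.055, 0.998, 0.0, 0.006]
ft_force: [0.2, -0.4, 0.1]
grip_width: 0.0001
grasp_force: 0.0
```

Run:
```python
from h import *
st(); t=snap('top','t10'); a=load('top0'); s=snap('scene','s10')
c0=np.array([.5058,.2116])+np.array([-.99396,-.10975])*-.0021+np.array([.10975,-.99396])*.0015
def prof(c,z,y=0):
    g=cv2.cvtColor(c['pixels'],cv2.COLOR_RGB2GRAY)
    P=[[*(c0+np.array([-.99396,-.10975])*x/1e3+np.array([.10975,-.99396])*y/1e3),z] for x in range(-110,100,4)]
    q=proj(c,P).astype(np.float32); return cv2.remap(g,q[:,0].reshape(1,-1),q[:,1].reshape(1,-1),1)[0].astype(int).tolist()
print('x from -110 step 4')
for y in(0,-24,24): print(y,'before',prof(a,.1,y)); print('   after',prof(t,.1,y)); print('   scene before',prof(load('scene0'),.1,y)[:14],'after',prof(s,.1,y))
# bystanders / blade unchanged
d=np.abs(a['pixels'].astype(int)-t['pixels']).max(2); 
for n,(x,y) in dict(jar=(272,196),cup=(343,191),blade=(296,256)).items(): print(n,(d[y-18:y+18,x-14:x+14]>40).sum())
```

```text
29.175 slicer-frame tcp 158.0 1.3 201.7 F [-0.1  0.5  0.1] w 8.63844417101434e-05
x from -110 step 4
0 before [242, 239, 191, 119, 119, 135, 126, 131, 118, 98, 126, 182, 197, 199, 200, 198, 199, 198, 198, 200, 197, 198, 198, 199, 198, 198, 200, 199, 200, 200, 200, 199, 199, 198, 199, 199, 197, 198, 198, 200, 199, 200, 200, 199, 200, 199, 203, 222, 241, 243, 243, 243, 243]
   after [243, 241, 193, 119, 119, 136, 128, 134, 121, 97, 109, 132, 139, 146, 153, 137, 120, 136, 174, 210, 155, 146, 204, 188, 183, 205, 181, 141, 182, 216, 200, 199, 205, 158, 152, 207, 197, 186, 205, 185, 141, 175, 211, 199, 204, 214, 178, 197, 240, 244, 244, 244, 244]
   scene before [176, 140, 126, 114, 111, 114, 114, 117, 119, 131, 128, 117, 119, 129] after [182, 147, 132, 121, 118, 121, 120, 123, 125, 138, 134, 127, 135, 186, 166, 151, 143, 155, 194, 176, 165, 181, 181, 171, 206, 199, 141, 177, 178, 176, 175, 172, 132, 185, 212, 214, 202, 187, 157, 175, 200, 226, 211, 213, 232, 217, 229, 245, 246, 246, 246, 244, 243]
-24 before [241, 240, 236, 234, 235, 238, 241, 239, 230, 190, 200, 220, 225, 229, 227, 226, 
[... 1048 characters left out ...]
, 220, 219, 220, 231, 242, 243, 243, 243, 243]
   after [243, 243, 243, 243, 243, 243, 243, 243, 241, 198, 158, 149, 141, 145, 147, 145, 140, 138, 141, 143, 136, 135, 136, 137, 132, 137, 138, 140, 139, 138, 135, 133, 137, 138, 139, 140, 147, 142, 141, 139, 140, 137, 134, 140, 147, 146, 153, 199, 242, 244, 244, 244, 244]
   scene before [246, 246, 246, 242, 239, 240, 246, 225, 185, 149, 142, 144, 157, 174] after [246, 246, 246, 244, 241, 241, 246, 228, 191, 155, 146, 155, 175, 191, 193, 182, 184, 171, 159, 177, 180, 184, 190, 194, 174, 164, 176, 174, 162, 187, 191, 198, 188, 152, 182, 196, 198, 216, 202, 164, 179, 190, 152, 172, 198, 212, 219, 241, 246, 246, 246, 246, 246]
jar 0
cup 0
blade 0
```

The catch looks the same as at rest, so it has sprung out over the lip. The land sits at deck height, and the jar, cup and blade insert show no change. Handing in.

```bash
python3 -c "from workcell import bot; print(bot.job_done())"
```

```text
the job is handed in; nothing more can be done
None
```

I fitted the grating insert and handed the job in at about 29 s: tongue in the slot, face level with the deck, spring catch back at rest over the rear lip, and the jar, cup and blade insert unmoved in the before-and-after pictures.

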